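Lift the candle cup out of the leaning canister

ROBOT

A 7-joint arm with a two-finger parallel gripper is mounted at the origin on the work surface. World frame = base frame: x ahead of the robot, y to its left, z up, the work surface at z = 0. Lengths are in m, angles in rad, forces in N, time in s.
With the tool pointing down it reaches from about 0.35 to 0.9 m from the base axis. Payload 7.2 kg.
Tool frame: the origin (TCP) lies at the very end of the fingers, on their centre line; the grasp point (between the pads) lies 19 mm behind it; z points along the fingers, y is the line along which they close (so a half turn about z gives the same grasp; the last joint's range is limited). The gripper opens to 88 mm and grips with 3 to 60 N. Pads are 20 mm wide; open, the fingers measure 115 mm over their backs; the gripper's body (75 mm by 178 mm) begins 61 mm behind the grasp point.
Start: joints at [-1.183, 0.411, -0.013, 1.596, 0.006, 1.134, -0.082], TCP at [0.275, 0.561, 0.223] pointing down, gripper open.
Joint ranges: [-2.95, 2.95], [-0.29, 1.99], [-1.47, 1.44], [0.14, 2.54], [-1.03, 4.17], [0.13, 1.85], [-2.86, 2.86]. Speed limits (rad/s): [2.39, 2.39, 3.01, 3.01, 3.14, 3.14, 3.14].

INTERFACE

Orientations are given as a rotation vector (axis times angle).
In Python, from workcell import env gives the robot as it stands.
- The arm moves only by the tool jog_arm, never from a script. Its argument "increments" is text: rows parted by semicolons, each of 7 numbers parted by spaces: the turn, a rotation vector about the world's x, y, z in degrees, then the shift along the world's x, y, z in mm, then the closure, from 0 (fully open) to 1 (shut). In form: ax ay az tx ty tz hand; .... A call has 1 to 20 rows; each row shifts and turns the commanded pose from where the row before left it; what a row does not reach is not made up. A row lasts 1/10 s, in which the tool goes at most 50 mm and 8.59 degrees, less where a joint would pass 70% of its speed; a pose out of reach is approached as far as the arm can. A call with a gripper value outside its range is refused whole. The fingers move at their own pace and stop on an object; "grip_force" is the grip in N (left out, the last holds). Time passes only in rows, so rows that do not move let the fingers close. It gives the time, the measured TCP pose, the force, the opening and the grip force at its end, in the units of the state.
- env.sense(): the state, without advancing time (a new reading comes with each control period).
- env.get_image(name): name is "scene" or "top" or "wrist"; returns the picture (480x640x3 uint8, red, green, blue); there is no depth.
- env.camera_model(name): a dict with "camera_matrix" (3x3 intrinsics, pixels), "extrinsics" (4x4, takes a point from camera to world coordinates); the wrist camera has in their place "tool_from_camera" (4x4, takes a point from camera to tool coordinates, whose origin is the TCP and whose axes are the flange's). Camera axes: x right, y up, looking along -z (the intrinsics and any distortion apply to the point x, -y, -z); pixel columns grow to the right and rows downward; lengths in m; the calibration is good to about 2 mm. A picture is of the moment at which its call begins: read the wrist's pose just before it. camera_model takes no time and is no camera call.
- env.hand_in(): hands the job in; it is judged then, once.
The state is a dict: "time": time; "qpos": joint angles; "qd": joint speeds; "effort": joint torques, N m; "ee_pos": TCP position; "orientation": TCP orientation; "ft_force": force on the tool from outside, world axes, zero at the start; "ft_torque": the same for the moment, N m; "width": finger opening in m; "gripper_force": force on a finger pad.
Only numpy, scipy, OpenCV 4.12 (cv2) and the standard library are available. Lean on these libraries where they do the work, as an engineer would, in place of code of your own. Each camera call takes 0.05 s, during which the arm holds its last target. There are 200 camera calls.

TASK

A round wooden candle cup sits at the bottom of the pink canister that leans in its wooden stand. Swing the wooden turn button fully aside from the mouth, reach down the canister with the fingers closed, spread them inside the cup's hollow to grip it from within, and draw it out; then set it down gently, standing right way up in the middle of the white plate, and let go. Do not shift or tip the wood slice, the black brush pot or the yellow paint bottle.

Things in the scene. Friction and masses are not known exactly. Their poses are not given: they have to be found in the camera images.
- canister_mouth (a point): centre of the open mouth, level with the rim, of a bright pink round canister fixed in a wooden stand; inside it is 78 mm wide and 102 mm deep, walls 4 mm. It leans 25 degrees from vertical, mouth tipped to the stand's -x side: this point has the stand's axes (z up), in which the canister's axis from floor to mouth is (-0.423, 0, 0.906). The mouth's centre is 134 mm above the table.
- canister_floor (a point): centre of the canister's inner floor, 102 mm down the leaning axis from the mouth; axes of the stand. The stand's two upright wooden cheeks beside the canister (in y) are 77 mm high and reach 58 mm out; its base board is 170 x 130 mm. The stand does not move.
- cup_center (a point): pale wooden candle cup, about 75 g, 72 mm wide, 60 mm tall; point on its axis, half-way up; z along the axis to its open top. Top bore: 54 mm wide, 36 mm deep, wall 9 mm. Starts on the canister's floor, open end to the mouth, top about 42 mm inside the rim, about 3 mm from the canister's wall all round: it can be held only from inside the bore, by the backs of the spread fingers.
- turn_button (a joint): angle (rad) of the brown wooden turn button lying 3 mm above the canister's rim; it pivots beside the rim, 53 mm from the canister's axis on its upper (stand +x) side, about the direction of that axis (counter-clockwise positive, seen looking into the mouth). 0 = straight across the mouth; swings 1.95 either way; either way aside will do; the mouth is clear beyond 1.0. Stays where left, about 1 N at the peg moves it.
- button_pivot (a point): the turn button's pivot: point on its top face, 11 mm above the plane of the rim; z is the canister's axis, outwards; -x points along the bar to its peg. The bar is 13 mm wide, 8 mm thick and reaches 60 mm from the pivot.
- button_peg (a point): dark wooden finger peg near the free end of the turn button, 12 mm in diameter, standing 16 mm above the bar's top face; point half-way up the peg, 50 mm from the pivot. z is the canister's axis, outwards.
- plate_center (a point): white round plate, loose on the table, 0.35 kg: this point is the centre of its flat top face, 6 mm above the table; the flat is 140 mm wide, the rim 180 mm wide and 14 mm high
- slice_center (a point): bystander: flat round wood slice with dark bark edge, 94 mm in diameter, 15 mm thick, lying on the table; point at its centre
- brush_pot_center (a point): bystander: black round pot 80 mm wide and 100 mm tall with paint brushes sticking up to 190 mm; point at the pot's centre, 50 mm up
- paint_center (a point): bystander: yellow paint bottle with black cap, 52 mm wide, 130 mm tall, upright; point half-way up
Mind the look-alikes: they are no part of the job. There is more than one size of the part that bears canister_mouth; the job needs the largest.

How it is judged:
On the way, in this order (a step that is already met when the one before it is completed fails the run):
1. the turn button has been swung aside, clear of the mouth, with the cup still inside ((value of joint turn_button above 1 rad or value of joint turn_button below -1 rad) and distance between cup_center and canister_floor below 0.05 m), for 0.1 s.
2. the cup has been drawn fully out of the canister (distance between cup_center and canister_floor above 0.14 m and height (world z) of cup_center above 0.1 m), for 0.1 s.
At the end, for the whole second after the job is handed in: The cup stands right way up (within 6 degrees) on the plate's flat, its centre within 25 mm of the plate's centre, at rest and released; the plate lies flat on the table (horizontal distance between cup_center and plate_center below 0.025 m and angle between each of cup_center, plate_center's own z axis and vertical below 0.1 rad and z of cup_center in the frame of plate_center between 0.024 and 0.036 m and linear speed of cup below 0.02 m/s and height (world z) of plate_center below 0.012 m); the robot touches nothing.
It fails at once if the cup is dropped or thrown on to the plate (faster than 0.6 m/s within 10 cm of the plate's centre) (distance between cup_center and plate_center below 0.1 m and linear speed of cup above 0.6 m/s).
It fails at once if the wood slice is shifted by more than 30 mm or tipped over (distance of slice_center from where it was at the start of the episode above 0.03 m or angle between slice_center's own z axis and vertical above 0.4 rad).
It fails at once if the brush pot is shifted by more than 30 mm or tipped over (distance of brush_pot_center from where it was at the start of the episode above 0.03 m or angle between brush_pot_center's own z axis and vertical above 0.4 rad).
It fails at once if the paint bottle is shifted by more than 30 mm or tipped over (distance of paint_center from where it was at the start of the episode above 0.03 m or angle between paint_center's own z axis and vertical above 0.4 rad).
It also fails if it takes over 53 s, if anything falls off the work surface, if the arm or the gripper's body presses on something with over 40 N, if the wrist force passes 120 N, or if a joint passes its speed limit or range.

## Working session

There is one attempt and no reset: what is moved stays moved. The work goes in short steps, Python scripts to look and compute and a tool call to move; the robot and the scene stay as the last step left them, time stands still between calls to the robot, and variables do not carry over. Pictures are saved under pics/ and viewed, at most 10 in all, crops included, and the job is handed in when it is done.

Besides the shell and the picture viewer there is one more tool, called after ">>>" as name(argument=value, ...) on one line, values as JSON. jog_arm: Moves the arm, as the interface text tells. Its arguments: {"type":"object","properties":{"increments":{"type":"string"},"grip_force":{"type":"number"}},"required":["increments"]}

```bash
mkdir -p pics; cat > h.py <<'E'
import numpy as np,cv2
from workcell import env
from scipy.spatial.transform import Rotation as R
def snap(n,f):
    s=env.sense(); im=env.get_image(n); cv2.imwrite('pics/'+f,im[:,:,::-1]); return s,im
def cam(n,s=None):
    m=env.camera_model(n); K=np.array(m['camera_matrix'])
    if n=='wrist':
        T=np.eye(4);T[:3,:3]=R.from_rotvec(s['orientation']).as_matrix();T[:3,3]=s['ee_pos'];E=T@np.array(m['tool_from_camera'])
    else:E=np.array(m['extrinsics'])
    return K,E,m
def ray(n,px,s=None):
    K,E,m=cam(n,s); d=np.array(m.get('distortion',m.get('dist_coeffs',np.zeros(5))),float)
    p=cv2.undistortPoints(np.array([[px]],float),K,d)[0,0]
    return E[:3,3],E[:3,:3]@np.array([p[0],-p[1],-1])
def onz(n,px,z,s=None):
    o,d=ray(n,px,s); return o+d*(z-o[2])/d[2]
def proj(n,P,s=None):
    K,E,m=cam(n,s); q=np.linalg.inv(E)@np.append(P,1); q=q[:3]*[1,-1,-1]
    return (K@q/q[2])[:2]
E
python3 - <<'E'
from h import *
s,_=snap('scene','s0.png');snap('top','t0.png')
print(s['time'],s['ee_pos'],s['orientation'],s['width'])
for n in('scene','top','wrist'):print({k:np.round(v,3).tolist() if not isinstance(v,str) else v for k,v in env.camera_model(n).items()})
E
```

```text
0.0 [0.27496061 0.56072784 0.22183437] [-7.09765233e-01 -3.06012260e+00  2.39192301e-03] 0.08775076478158123
{'camera_matrix': [[515.897, 0.0, 331.034], [0.0, 515.897, 234.561], [0.0, 0.0, 1.0]], 'extrinsics': [[-0.189, -0.781, 0.595, 1.044], [0.982, -0.148, 0.117, 0.095], [-0.003, 0.606, 0.795, 0.736], [0.0, 0.0, 0.0, 1.0]]}
{'camera_matrix': [[546.134, 0.0, 317.619], [0.0, 546.134, 237.756], [0.0, 0.0, 1.0]], 'extrinsics': [[-0.007, 0.99, -0.141, 0.44], [-1.0, -0.004, 0.024, 0.011], [0.023, 0.141, 0.99, 1.021], [0.0, 0.0, 0.0, 1.0]]}
{'camera_matrix': [[411.391, 0.0, 325.731], [0.0, 411.391, 236.288], [0.0, 0.0, 1.0]], 'tool_from_camera': [[0.001, 0.966, 0.259, 0.071], [1.0, -0.001, -0.0, 0.0], [-0.0, 0.259, -0.966, -0.162], [0.0, 0.0, 0.0, 1.0]]}
```

View pics/s0.png

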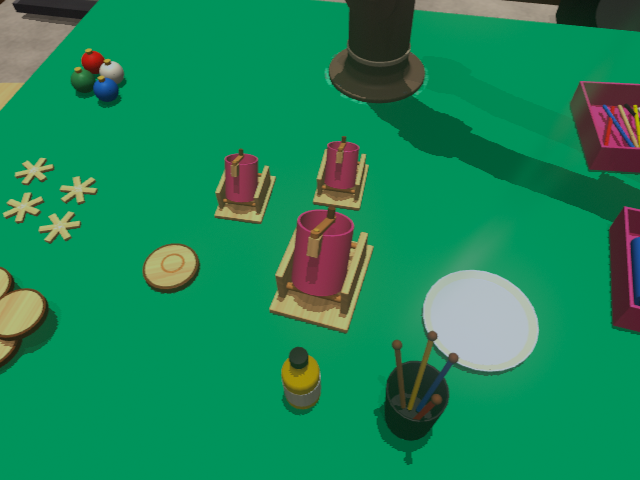

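View pics/t0.png

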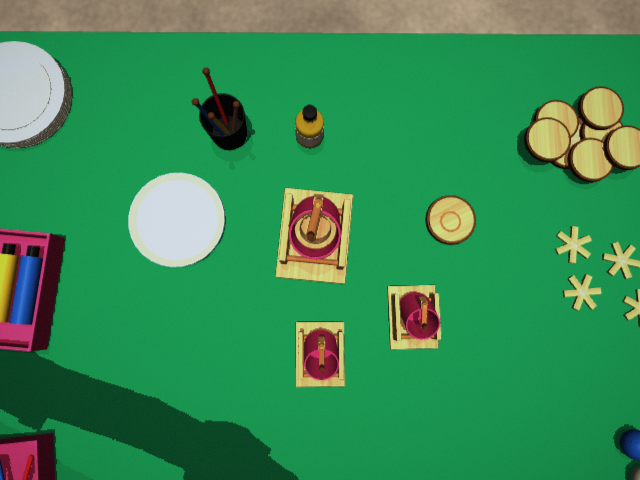

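The top view shows three pink canisters: a large one at (315,228) and small ones at (420,315) and (321,355). I choose the largest, at (315,228). The white plate is the single one at (177,219), not the stack at (20,95). The slice is at (451,219), the pot at (222,122) and the bottle at (310,127). I'll check the choice in a close crop and measure.

```bash
python3 - <<'E'
from h import *
t=cv2.imread('pics/t0.png');s=cv2.imread('pics/s0.png')
a=cv2.resize(t[180:290,265:365],None,fx=5,fy=5,interpolation=2)[:550,:400*1+100]
b=cv2.resize(s[195:330,265:380],None,fx=4,fy=4,interpolation=2)
c=np.zeros((550,800,3),np.uint8);a=cv2.resize(a,(400,440));b=cv2.resize(b,(400,470));c[:440,:400]=a;c[:470,400:]=b
cv2.imwrite('pics/c0.png',c)
h=cv2.cvtColor(t,40)
# plate
m=cv2.inRange(h,(0,0,130),(180,70,255));m[:,:100]=0;m[:,260:]=0;m[:150]=0;m[300:]=0
k=max(cv2.findContours(m,0,2)[0],key=cv2.contourArea);e=cv2.fitEllipse(k);print('plate',e,onz('top',e[0],.012))
K=e; 
for x in((e[0][0]-e[1][0]/2,e[0][1]),(e[0][0]+e[1][0]/2,e[0][1])):print(onz('top',x,.014))
# not green region
m=cv2.inRange(h,(60,120,0),(90,255,255))==0
m=(m*255).astype(np.uint8);q=np.zeros_like(m);q[180:292,265:365]=m[180:292,265:365]
k=max(cv2.findContours(q,0,2)[0],key=cv2.contourArea);r=cv2.boxPoints(cv2.minAreaRect(k));
for p in r: print('board',p,onz('top',p,.012))
# pink
m=cv2.inRange(h,(155,120,50),(178,255,255));q=np.zeros_like(m);q[180:292,265:365]=m[180:292,265:365]
k=max(cv2.findContours(q,0,2)[0],key=cv2.contourArea);e=cv2.fitEllipse(cv2.convexHull(k));print('pink',e,onz('top',e[0],.134),cv2.boundingRect(k))
for n,px,z in(('slice',(451,219),.015),('pot',(222,122),.1),('paint',(310,112),.13)):print(n,onz('top',px,z))
E
```

```text
plate ((176.09197998046875, 219.34225463867188), (92.70792388916016, 96.15083312988281), 63.2266731262207) [0.61911909 0.25012298 0.012     ]
[0.61902456 0.33521688 0.014     ]
[0.61850307 0.16374409 0.014     ]
board [274.6832 277.1683] [0.51034791 0.06621442 0.012     ]
board [283.70297 186.9703 ] [0.6805513  0.04988527 0.012     ]
board [353.80197 193.9802 ] [ 0.66676992 -0.08250494  0.012     ]
board [344.7822 284.1782] [ 0.49670104 -0.06303329  0.012     ]
pink ((315.255859375, 227.93887329101562), (52.87324905395508, 63.19824981689453), 4.274961471557617) [ 0.58243768 -0.00681454  0.134     ] (289, 197, 52, 63)
slice [ 0.61767705 -0.2645333   0.015     ]
pot [0.77606593 0.15443265 0.1       ]
paint [7.83043820e-01 7.67386307e-04 1.30000000e-01]
```

View pics/c0.png

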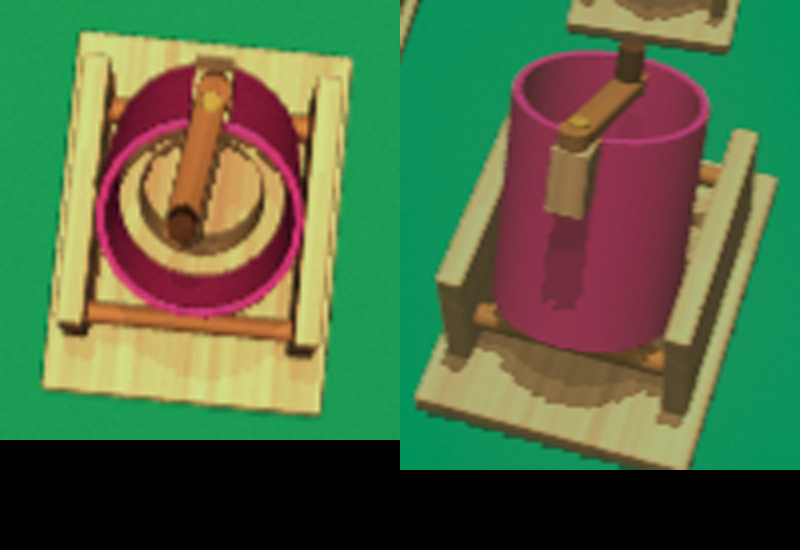

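The crop shows the big canister with the bar across its mouth. The peg is at top px (311,236) towards the robot, the pivot is on the far side at (318,203), and the pale cup is inside. Next I'll measure the rim by casting rays onto the tilted rim plane.

```bash
cat >> h.py <<'E'
def stand(yaw):
    c,s=np.cos(yaw),np.sin(yaw); Y=np.array([-s,c,0]); X=np.array([c,s,0]); a=np.array([-.423*c,-.423*s,.906])
    return np.c_[np.cross(Y,a),Y,a]  # mouth frame: u (uphill +x), Y, a
def rimfit(n,px,yaw,s=None,c=np.array([.57,-.01,.134])):
    F=stand(yaw)
    for _ in range(8):
        P=[]
        for p in px:
            o,d=ray(n,p,s); P.append(F.T@(o+d*((c-o)@F[:,2])/(d@F[:,2])-c))
        P=np.array(P); ok=np.ones(len(P),bool)
        for _ in range(4):
            A=np.c_[2*P[:,:2],np.ones(len(P))];b=(P[:,:2]**2).sum(1)
            x=np.linalg.lstsq(A[ok],b[ok],rcond=None)[0]; r=np.sqrt(x[2]+x[:2]@x[:2])
            e=np.linalg.norm(P[:,:2]-x[:2],axis=1)-r; ok=abs(e)<max(.0025,1.5*e[ok].std())
        c=c+F@[x[0],x[1],0]; k=(.134-c[2])
        # slide along mean ray back to height .134
        o,d=ray(n,proj(n,c,s),s); c=o+d*(.134-o[2])/d[2]
    return c,r,e[ok].std(),ok.sum()
E
python3 - <<'E'
from h import *
t=cv2.imread('pics/t0.png');h=cv2.cvtColor(t,40)
m=cv2.inRange(h,(150,120,150),(178,255,255))
q=np.zeros_like(m);q[185:285,280:350]=m[185:285,280:350]
px=np.argwhere(q)[:,::-1];print(len(px),px.min(0),px.max(0))
yaw=np.radians(-6)
c,r,e,n=rimfit('top',px,yaw);print(c,r,e,n)
F=stand(yaw);print('pivot px',proj('top',c+F@[.053,0,.011]),'peg',proj('top',c+F@[.003,0,.027]))
print('scene rim', [proj('scene',c+F@v).round() for v in([.041,0,0],[-.041,0,0],[0,.041,0],[0,-.041,0])])
s=env.sense();Rt=np.c_[-F[:,0],F[:,1],-F[:,2]];
d=(R.from_matrix(Rt)*R.from_rotvec(s['orientation']).inv()).as_rotvec();print('turn deg',np.degrees(d),np.linalg.norm(np.degrees(d)))
print('above peg side',c+F@[.003,.032,.11],'cup c',c-.072*F[:,2])
E
```

```text
308 [289 209] [340 258]
[ 0.57211613 -0.00543604  0.134     ] 0.0408052977599791 0.0010615411356764855 308
pivot px [317.47727389 204.39308892] peg [314.19571204 237.14880617]
scene rim [array([318., 234.]), array([333., 212.]), array([352., 229.]), array([300., 216.])]
turn deg [ -6.87783633 -24.19166827  19.80893693] 32.01461273938478
above peg side [0.53188905 0.03096827 0.234929  ] cup c [ 0.60240529 -0.00861955  0.068768  ]
```

>>> jog_arm(increments="-0.49 -1.73 1.415 18.2 -37.3 2.7 1;-0.49 -1.73 1.415 18.2 -37.3 2.7 1;-0.49 -1.73 1.415 18.2 -37.3 2.7 1;-0.49 -1.73 1.415 18.2 -37.3 2.7 1;-0.49 -1.73 1.415 18.2 -37.3 2.7 1;-0.49 -1.73 1.415 18.2 -37.3 2.7 1;-0.49 -1.73 1.415 18.2 -37.3 2.7 1;-0.49 -1.73 1.415 18.2 -37.3 2.7 1;-0.49 -1.73 1.415 18.2 -37.3 2.7 1;-0.49 -1.73 1.415 18.2 -37.3 2.7 1;-0.49 -1.73 1.415 18.2 -37.3 2.7 1;-0.49 -1.73 1.415 18.2 -37.3 2.7 1;-0.49 -1.73 1.415 18.2 -37.3 2.7 1;-0.49 -1.73 1.415 18.2 -37.3 2.7 1;0 0 0 0 0 0 1;0 0 0 0 0 0 1;0 0 0 0 0 0 1", grip_force=20)

```text
time: 1.8
ee_pos: [0.5296, 0.0402, 0.2602]
orientation: [0.14, 2.702, -0.028]
ft_force: [0.4, 0.3, 0.2]
width: 0.0007
gripper_force: 0.0
```

```bash
python3 - <<'E'
from h import *
s,im=snap('wrist','w0.png');print(s['time'],s['ee_pos'],s['orientation'],s['width'])
h=cv2.cvtColor(im[:,:,::-1].copy(),40)
m=cv2.inRange(h,(150,120,150),(178,255,255));px=np.argwhere(m)[:,::-1];print(len(px))
yaw=np.radians(-6);F=stand(yaw)
Rt=np.c_[-F[:,0],F[:,1],-F[:,2]]
d=(R.from_matrix(Rt)*R.from_rotvec(s['orientation']).inv()).as_rotvec();print('turn left',np.degrees(d))
c=np.array([.572,-.0055,.134])
print('pred mouth px',proj('wrist',c,s),'pivot',proj('wrist',c+F@[.053,0,.011],s),'peg top',proj('wrist',c+F@[.003,0,.027],s), 'tcp in mouth frame',F.T@(s['ee_pos']-c))
E
```

```text
1.8 [0.52955397 0.04015247 0.26022982] [ 0.13953942  2.70190877 -0.02843134] 0.0007056259741778492
1541
turn left [-0.10320502 -0.01113355 -0.10972543]
pred mouth px [268.88816499 210.43500698] pivot [269.37641366 283.72447693] peg top [263.78521707 222.78025411] tcp in mouth frame [0.01082636 0.04096556 0.13423908]
```

View pics/w0.png

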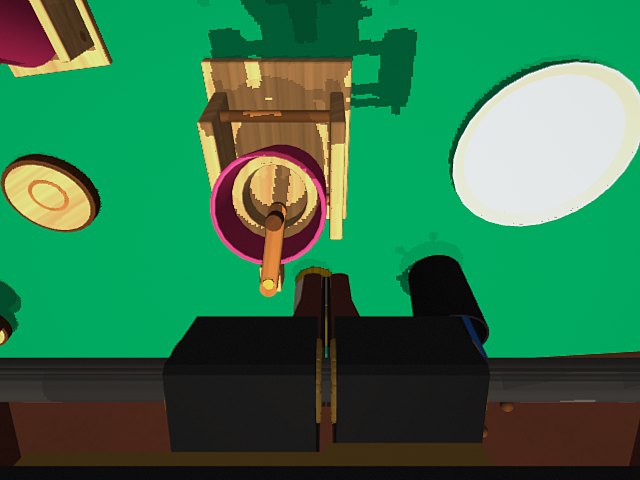

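The wrist view shows the canister mouth at about (269,205), the peg top at (276,212), the pivot at (268,286) and the fingertips at (325,275). The bar already stands a few degrees to +y. Next I'll refine the rim and the plate, and work out the push.

```bash
python3 - <<'E'
from h import *
s=env.sense();im=cv2.imread('pics/w0.png');h=cv2.cvtColor(im,40)
m=cv2.inRange(h,(150,120,170),(178,255,255));q=np.zeros_like(m);q[140:270,205:335]=m[140:270,205:335];px=np.argwhere(q)[:,::-1];print(len(px),px.min(0),px.max(0))
yaw=np.radians(-6);F=stand(yaw)
c,r,e,n=rimfit('wrist',px,yaw,s);print(c,r,e,n)
o,d=ray('wrist',(276,212),s);p=o+d*((c+F[:,2]*.027-o)@F[:,2])/(d@F[:,2]);print('peg mouthframe',F.T@(p-c))
m=cv2.inRange(h,(0,0,200),(180,60,255));m[:,:430]=0
k=max(cv2.findContours(m,0,2)[0],key=cv2.contourArea);P=np.array([onz('wrist',x[0].astype(float),.012,s)[:2] for x in k if x[0][0]<636]);A=np.c_[2*P,np.ones(len(P))];x=np.linalg.lstsq(A,(P**2).sum(1),rcond=None)[0];print('plate',x[:2],np.sqrt(x[2]+x[:2]@x[:2]))
C=(c+np.array([.572,-.0055,.134]))/2;print(C)
pos=[]
pos.append([.005,.038,.016])
for th in np.radians([-6,6,18,30,42,54,66,78,90,98,106]):
    pos.append([.053-.05*np.cos(th)-.017*np.sin(th),-.05*np.sin(th)+.017*np.cos(th),.016])
W=np.array([C+F@v for v in pos]);W=np.vstack([s['ee_pos'],W]);print(np.round(np.diff(W,axis=0)*1000,1))
E
```

```text
1242 [210 154] [325 264]Traceback (most recent call last):
  File "<stdin>", line 5, in <module>
  File "h.py", line 29, in rimfit
    o,d=ray(n,p,s); P.append(F.T@(o+d*((c-o)@F[:,2])/(d@F[:,2])-c))
        ~~~^^^^^^^
  File "h.py", line 13, in ray
    K,E,m=cam(n,s); d=np.array(m.get('distortion',m.get('dist_coeffs',np.zeros(5))),float)
          ~~~^^^^^
  File "h.py", line 7, in cam
    m=env.camera_model(n); K=np.array(m['camera_matrix'])
ValueError: time passes only in moves, steps and waits
```

```bash
sed -i 's/^from scipy.*/&\nimport functools\nCM=functools.lru_cache(None)(lambda n: env.camera_model(n))/; s/m=env.camera_model(n); K/m=CM(n); K/' h.py
cat > p.py <<'E'
from h import *
s=env.sense();im=cv2.imread('pics/w0.png');h=cv2.cvtColor(im,40)
m=cv2.inRange(h,(150,120,170),(178,255,255));q=np.zeros_like(m);q[140:270,205:335]=m[140:270,205:335];px=np.argwhere(q)[:,::-1];print(len(px),px.min(0),px.max(0))
yaw=np.radians(-6);F=stand(yaw)
c,r,e,n=rimfit('wrist',px,yaw,s);print(c,r,e,n)
o,d=ray('wrist',(276,212),s);p=o+d*((c+F[:,2]*.027-o)@F[:,2])/(d@F[:,2]);print('peg mouthframe',F.T@(p-c))
m=cv2.inRange(h,(0,0,200),(180,60,255));m[:,:430]=0
k=max(cv2.findContours(m,0,2)[0],key=cv2.contourArea);P=np.array([onz('wrist',x[0].astype(float),.012,s)[:2] for x in k if x[0][0]<636]);A=np.c_[2*P,np.ones(len(P))];x=np.linalg.lstsq(A,(P**2).sum(1),rcond=None)[0];print('plate',x[:2],np.sqrt(x[2]+x[:2]@x[:2]))
C=(c+np.array([.572,-.0055,.134]))/2;print(C)
pos=[]
pos.append([.005,.038,.016])
for th in np.radians([-6,6,18,30,42,54,66,78,90,98,106]):
    pos.append([.053-.05*np.cos(th)-.017*np.sin(th),-.05*np.sin(th)+.017*np.cos(th),.016])
W=np.array([C+F@v for v in pos]);W=np.vstack([s['ee_pos'],W]);print(np.round(np.diff(W,axis=0)*1000,1))
E
python3 p.py
```

```text
1242 [210 154] [325 264]
[ 0.57161075 -0.00600935  0.134     ] 0.040597865544967755 0.0009873577673344767 1242
peg mouthframe [-0.00406456  0.00923433  0.02699366]
plate [0.62028441 0.25006244] 0.08879626388875853
[ 0.57180537 -0.00575467  0.134     ]
[[  44.    -8.1 -109.6]
 [  -1.6  -15.8    0. ]
 [  -4.3  -10.1   -1.5]
 [  -2.3  -10.8   -0.6]
 [  -0.2  -11.     0.4]
 [   1.8  -10.8    1.4]
 [   3.8  -10.1    2.3]
 [   5.7   -8.9    3.1]
 [   7.3   -7.4    3.7]
 [   8.5   -5.6    4.2]
 [   6.2   -2.5    3. ]
 [   6.5   -1.6    3.1]]
```

>>> jog_arm(increments="0 0 0 11 -2 -27.4 1;0 0 0 11 -2 -27.4 1;0 0 0 11 -2 -27.4 1;0 0 0 11 -2 -27.4 1;0 0 0 0 0 0 1;0 0 0 -0.8 -7.9 0 1;0 0 0 -0.8 -7.9 0 1;0 0 0 -4.3 -10.1 -1.5 1;0 0 0 -2.3 -10.8 -0.6 1;0 0 0 -0.2 -11 0.4 1;0 0 0 1.8 -10.8 1.4 1;0 0 0 3.8 -10.1 2.3 1;0 0 0 5.7 -8.9 3.1 1;0 0 0 7.3 -7.4 3.7 1;0 0 0 8.5 -5.6 4.2 1;0 0 0 6.2 -2.5 3 1;0 0 0 6.5 -1.6 3.1 1;0 0 0 0 0 0 1")

```text
time: 3.65
ee_pos: [0.6065, -0.0637, 0.1709]
orientation: [0.141, 2.699, -0.029]
ft_force: [0.6, -0.7, 0.8]
width: 0.0005
gripper_force: 0.0
```

```bash
python3 - <<'E'
from h import *
s,im=snap('scene','s1.png');_,w=snap('wrist','w1.png');_,t=snap('top','t1.png')
F=stand(np.radians(-6));c=np.array([.5718,-.0058,.134]);print(s['time'],F.T@(s['ee_pos']-c)*1000,s['ft_force'],s['width'])
o=np.hstack([cv2.resize(w,(400,300)),cv2.resize(t[170:300,240:400],(400,300))]);cv2.imwrite('pics/c1.png',o[:,:,::-1])
E
```

```text
3.65 [ 52.3661599  -53.96706612  16.28990209] [ 0.56486265 -0.65759041  0.77578959] 0.00045382947056928584
```

View pics/c1.png

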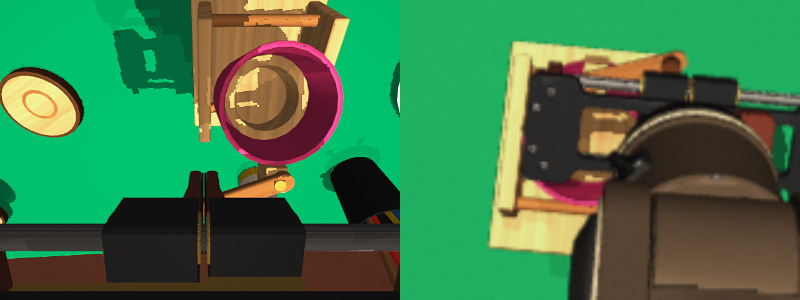

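The bar is swung well aside and the mouth is clear: the wrist view shows the pivot at (285,183) with the bar pointing left, away from the mouth. Next I'll go over the axis and down into the bore.

>>> jog_arm(increments="0 0 0 -11.8 14.8 -2.5 1;0 0 0 -11.8 14.8 -2.5 1;0 0 0 -11.8 14.8 -2.4 1;0 0 0 -11.8 14.8 -2.4 1;0 0 0 0 0 0 1;0 0 0 5.1 -0.5 -11.1 1;0 0 0 5.1 -0.5 -11.1 1;0 0 0 5.1 -0.5 -11.1 1;0 0 0 5.1 -0.5 -11.1 1;0 0 0 5.2 -0.6 -11.1 1;0 0 0 5.2 -0.6 -11.1 1;0 0 0 5.2 -0.6 -11.1 1;0 0 0 5.2 -0.5 -11.1 1;0 0 0 0 0 0 1;0 0 0 0 0 0 1")

```text
time: 5.3
ee_pos: [0.5992, -0.0089, 0.071]
orientation: [0.141, 2.702, -0.029]
ft_force: [0.2, 0.0, -0.1]
width: 0.0005
gripper_force: 0.0
```

```bash
python3 - <<'E'
from h import *
s=env.sense();F=stand(np.radians(-6));c=np.array([.5718,-.0058,.134]);print(s['time'],F.T@(s['ee_pos']-c)*1000,s['ft_force'],s['ft_torque'])
E
```

```text
5.3 [ -1.71646573  -0.24596942 -68.76826953] [ 0.22613425  0.04645685 -0.10587966] [ 0.07653609  0.3972603  -0.03711419]
```

Reached 69 mm deep and centred, with no contact. Next I'll spread the fingers.

>>> jog_arm(increments="0 0 0 1.5 0 0.7 0.8;0 0 0 0 0 0 0.6;0 0 0 0 0 0 0.4;0 0 0 0 0 0 0;0 0 0 0 0 0 0;0 0 0 0 0 0 0;0 0 0 0 0 0 0;0 0 0 0 0 0 0", grip_force=20)

```text
time: 6.1
ee_pos: [0.6011, -0.0088, 0.0724]
orientation: [0.141, 2.7, -0.029]
ft_force: [-1.3, -1.8, 4.8]
width: 0.029
gripper_force: 17.2
```

>>> jog_arm(increments="0 0 0 -2.1 0.2 4.5 0;0 0 0 -2.1 0.2 4.5 0;0 0 0 -4.2 0.4 9.1 0;0 0 0 -4.2 0.4 9.1 0;0 0 0 -4.2 0.4 9.1 0;0 0 0 -4.2 0.4 9.1 0;0 0 0 -4.2 0.4 9.1 0;0 0 0 -4.2 0.5 9.1 0;0 0 0 -4.2 0.5 9.1 0;0 0 0 -4.2 0.5 9.1 0;0 0 0 -4.2 0.5 9.1 0;0 0 0 -4.2 0.5 9.1 0;0 0 0 -4.2 0.5 9.1 0;0 0 0 -4.2 0.5 9.1 0;0 0 0 -4.2 0.5 9.1 0;0 0 0 0 0 0 0;0 0 0 0 0 0 0")

```text
time: 7.8
ee_pos: [0.5421, -0.0021, 0.1997]
orientation: [0.141, 2.701, -0.028]
ft_force: [-0.4, -0.3, -1.1]
width: 0.03
gripper_force: 17.4
```

```bash
python3 - <<'E'
from h import *
s,im=snap('wrist','w2.png');c=np.array([.5718,-.0058,.134]);F=stand(np.radians(-6))
print(s['time'],F.T@(s['ee_pos']-c)*1000,s['ft_force'],s['width'])
Rc=R.from_rotvec(s['orientation']);z=Rc.as_matrix()[:,2];ax=np.cross(z,[0,0,-1]);ax/=np.linalg.norm(ax);print('tilt turn',np.degrees(ax*np.arccos(-z[2])))
# cup bottom centre rel. TCP (bore floor 10mm beyond tip, +24): plate target
print('tip to plate', np.array([.6197,.2501,.006])-s['ee_pos'])
E
```

```text
7.8 [ 0.68801968  0.5568864  72.14174233] [-0.40405307 -0.28257205 -1.14673574] 0.029954407396114387
tilt turn [ 2.47859157 24.95758083  0.        ]
tip to plate [ 0.07757763  0.2522208  -0.19366688]
```

View pics/w2.png

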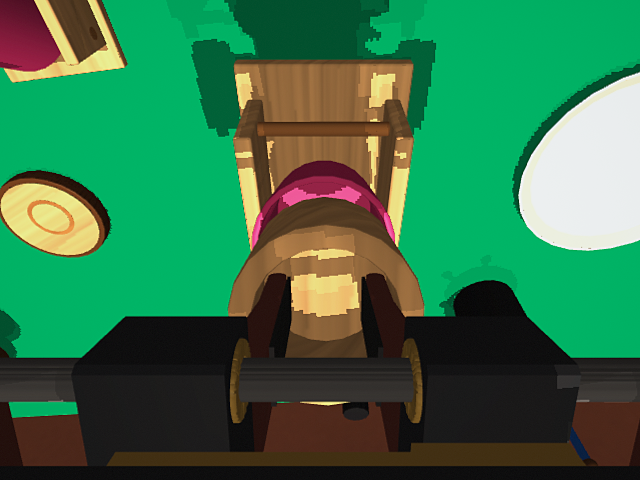

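The wrist view shows the cup held squarely by both fingers (bore around (325,290)) and clear of the canister. Next I'll carry it over the plate while levelling the tool.

>>> jog_arm(increments="0 0 0 0 5 10 0;0 0 0 2 10 10 0;0.18 1.78 0 5.4 17 0 0;0.18 1.78 0 5.4 17 0 0;0.18 1.78 0 5.4 17 0 0;0.18 1.78 0 5.4 17 0 0;0.18 1.78 0 5.4 17 0 0;0.18 1.78 0 5.4 17 0 0;0.18 1.78 0 5.4 17 0 0;0.18 1.78 0 5.4 17 -6 0;0.18 1.78 0 5.4 17 -12 0;0.17 1.78 0 5.4 17 -18 0;0.17 1.78 0 5.4 17 -22 0;0.17 1.78 0 5.4 17 -22 0;0.17 1.78 0 5.4 17 -22 0;0.17 1.78 0 5.4 16 -18 0;0 0 0 0 0 0 0;0 0 0 0 0 0 0;0 0 0 0 0 0 0")

```text
time: 9.75
ee_pos: [0.62, 0.2486, 0.1]
orientation: [0.165, 3.136, -0.002]
ft_force: [0.2, -0.3, -1.1]
width: 0.0299
gripper_force: 17.3
```

```bash
python3 - <<'E'
from h import *
s,im=snap('scene','s3.png')
print(s['time'],s['ee_pos'],R.from_rotvec(s['orientation']).as_matrix()[:,2],s['ft_force'],s['width'])
print('to go mm',(np.array([.6197,.2501,.040])-s['ee_pos'])*1000)
cv2.imwrite('pics/c3.png',cv2.resize(im[130:410,330:630],None,fx=2,fy=2)[:,:,::-1])
E
```

```text
9.75 [0.61997012 0.24855973 0.09998444] [ 0.00116229 -0.00103965 -0.99999878] [ 0.23687175 -0.2816759  -1.11902642] 0.029942280002284605
to go mm [ -0.27012196   1.54027496 -59.98444087]
```

View pics/c3.png

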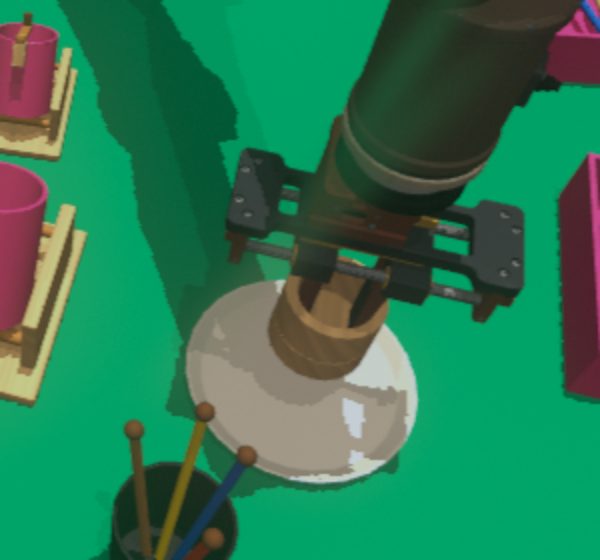

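The cup hangs upright over the middle of the plate, well clear of the brush pot. I'll lower it gently, slowing near contact.

>>> jog_arm(increments="0 0 0 0 0.5 -10 0;0 0 0 0 0.5 -10 0;0 0 0 0 0.5 -10 0;0 0 0 0 0 -10 0;0 0 0 0 0 -5 0;0 0 0 0 0 -5 0;0 0 0 0 0 -2 0;0 0 0 0 0 -2 0;0 0 0 0 0 -1 0;0 0 0 0 0 0 0;0 0 0 0 0 0 0")

```text
time: 10.9
ee_pos: [0.6198, 0.2513, 0.0446]
orientation: [0.164, 3.137, -0.001]
ft_force: [0.1, -0.4, -0.5]
width: 0.0299
gripper_force: 17.3
```

>>> jog_arm(increments="0 0 0 0 -0.5 -1 0;0 0 0 0 -0.5 -1 0;0 0 0 0 0 0 0;0 0 0 0 0 0 0")

```text
time: 11.3
ee_pos: [0.6196, 0.2501, 0.0423]
orientation: [-0.164, -3.137, 0.001]
ft_force: [-0.8, 0.4, -0.7]
width: 0.03
gripper_force: 17.3
```

>>> jog_arm(increments="0 0 0 0 0 -1 0;0 0 0 0 0 -1 0;0 0 0 0 0 0 0;0 0 0 0 0 0 0")

```text
time: 11.7
ee_pos: [0.6196, 0.2502, 0.0403]
orientation: [-0.164, -3.137, 0.001]
ft_force: [0.2, 0.7, -0.6]
width: 0.0293
gripper_force: 17.3
```

>>> jog_arm(increments="0 0 0 0 0 -1 0;0 0 0 0 0 0 0;0 0 0 0 0 0 0")

```text
time: 12.0
ee_pos: [0.62, 0.2501, 0.0397]
orientation: [0.164, 3.136, -0.001]
ft_force: [0.8, -0.9, 2.3]
width: 0.0297
gripper_force: 17.2
```

>>> jog_arm(increments="0 0 0 0 0 -1 0;0 0 0 0 0 0 0;0 0 0 0 0 0 0")

```text
time: 12.3
ee_pos: [0.6204, 0.2501, 0.0395]
orientation: [0.164, 3.136, -0.0]
ft_force: [-1.1, -2.4, 8.1]
width: 0.0294
gripper_force: 17.6
```

Contact. Next I'll relax, close the fingers and lift straight out.

>>> jog_arm(increments="0 0 0 0 0 0.7 0;0 0 0 0 0 0 0.7;0 0 0 0 0 0 0.85;0 0 0 0 0 0 0.9;0 0 0 0 0 0 0.9;0 0 0 0 0 0 0.9;0 0 0 0 0 0 0.9;0 0 0 0 0 5 0.9;0 0 0 0 0 10 0.9;0 0 0 0 0 10 0.9;0 0 0 0 0 15 0.9;0 0 0 0 0 20 0.9;0 0 0 0 0 30 0.9;0 0 0 0 0 30 0.9;0 0 0 0 0 30 0.9;0 0 0 0 0 0 0.9;0 0 0 0 0 0 0.9")

```text
time: 14.0
ee_pos: [0.62, 0.2505, 0.1907]
orientation: [0.164, 3.135, 0.001]
ft_force: [-0.1, -0.7, -0.1]
width: 0.0092
gripper_force: 0.0
```

```bash
python3 - <<'E'
from h import *
s,w=snap('wrist','w4.png');_,im=snap('scene','s4.png')
print(s['time'],s['ee_pos'],s['ft_force'],s['width'])
a=cv2.resize(im[200:460,330:630],(400,347));b=cv2.resize(w,(400,300));c=np.zeros((347,800,3),np.uint8);c[:,:400]=a;c[:300,400:]=b
cv2.imwrite('pics/c4.png',c[:,:,::-1])
h=cv2.cvtColor(w[:,:,::-1].copy(),40)
print('expected cup top px',proj('wrist',np.array([.6197,.2501,.066]),s),'plate',proj('wrist',np.array([.6197,.2501,.006]),s))
E
```

```text
14.0 [0.6199528  0.25046115 0.19070947] [-0.07457779 -0.71473109 -0.0748171 ] 0.009182072522839809
expected cup top px [324.67663025 227.14240072] plate [324.78197028 210.4089803 ]
```

View pics/c4.png

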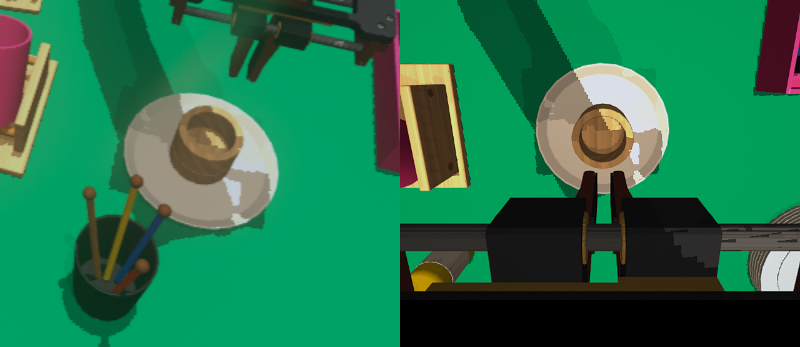

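The cup stands upright near the plate's centre (wrist px about (325,216)), a few mm off at most, and the fingers are clear.

```bash
python3 -c "
from workcell import env
print(env.hand_in())"
```

```text
the job is handed in; nothing more can be done
None
```

I swung the turn button aside, drew the cup out of the canister and set it upright near the middle of the plate, a few mm off at most. The gripper was clear, and I handed the job in at about 14 s; it returned no verdict.

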